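# Ready the chain tensioner for the fitter

## Task

The fitter is about to put a chain on the tensioner. First hang the small yellow pail of chain pins by its bail on the hook of the stand, let go of it and leave it hanging still; then take the red thumb knob of the sprung tensioner arm, wind the arm forward against its spring until it is hard against its red stop pin, and keep it there: the program finishes while the gripper is still holding the arm at the stop. Leave the screwdriver, the tape roll and the beaker where they are.

Things in the scene. Friction and masses are not known exactly. Their poses are not given: they have to be found in the camera images.
- pail: Small yellow steel pail (68 mm across, 52 mm high, about 0.3 kg with its pins, which are fixed in it) with a stiff steel-wire bail that stands up in the pail's own y-z plane and does not fold; a black grip block sits on top of the bail. 147 mm high over all. It stands loose on the bench. Origin: centre of the underside; z up; x is square to the bail.
- pail_eye (a point): Underside of the middle of the bail, 105 mm above the pail's underside: the point that rests on the hook. The bail wire is 6 mm thick, the opening under it about 60 mm wide along the pail's y and 50 mm high, a little arched so that it centres itself on the hook. Axes as the pail's.
- pail_grip (a point): Centre of the black grip block on top of the bail, 127 mm above the pail's underside. The block measures 14 mm (pail x) by 26 mm (pail y) by 40 mm high, and spans 107 to 147 mm above the underside; it may be gripped either way from above.
- hook_stand: Grey hook stand fixed to the bench: foot plate 125 x 85 x 10 mm, an 8 mm steel rod post 75 mm behind the hook's low point (towards the stand's own +x), bent over at 174 mm height into a hook that points along the stand's own -x. Origin: on the bench straight below point hook_seat; yaw tells which way the hook points.
- hook_seat (a point): Top of the hook rod at its low point, 159 mm above the bench, where the bail comes to rest. From there the 8 mm rod rises towards the upturned tip 40 mm ahead (the stand's own -x), whose end is at 180 mm height. The bail goes over the tip from the -x side with its plane square to the stand's x, so that the rod passes through the bail, and is then lowered. Axes as the stand's.
- tensioner: Chain tensioner on an aluminium setting plate (190 x 170 x 12 mm) that is fixed to the bench. Grey pivot body and hanger on its +y side, a dark steel arm with a sprocket and a red thumb knob, a dark rest pin and a red stop pin (both 58 mm high). Origin: centre of the plate's underside, axes: z up, x forward at yaw 0. The arm swings over the plate's -y side.
- pivot (a point): On the vertical pivot axis of the arm, 78 mm above the bench, at [0, 0.05] m in the tensioner's frame. Axes as the tensioner's.
- thumb_knob (a point): Upright red knob on the end of the arm, 18 mm thick (21 mm at the rim on top), 52 mm high. Origin: centre of its foot, 78 mm above the bench and 110 mm from the pivot axis; its own x points along the arm, away from the pivot. Its top is 130 mm above the bench. It does not turn on the arm.
- cage_arm (a joint): Angle of the arm about the vertical pivot axis, rad: 0 at rest against the dark pin, growing counter-clockwise seen from above (knob moves to the tensioner's +x), 1.10 hard against the red stop pin. At angle q the arm points from the pivot in the direction -2.121 + q rad in the tensioner's frame (-pi/2 is the tensioner's -y). A spring pulls it back to 0: about 3 N at the knob at rest, 7.5 N at the stop; it snaps back if let go.
- screwdriver: Bystander: red-handled screwdriver, 210 mm long, 28 mm high, lying on the bench. Origin: middle of its length, at bench height.
- tape: Bystander: tan tape roll, 104 mm across, 25 mm high, lying flat. Origin: centre of its underside.
- cup: Bystander: translucent plastic beaker, 90 mm across, 136 mm high, standing. Origin: centre of its underside.
Mind the look-alikes: they are no part of the job. Leave any blue or purple look-alike of the pail alone.

How it is judged (in metres and radians):
On the way, in this order (a step that is already met when the one before it is completed fails the run):
1. the pail hangs still by its bail on the hook, let go, with the arm still at rest (distance between pail_eye and hook_seat below 0.018 m and contact force between pail and hook_stand above 1 N and height (world z) of pail above 0.035 m and angle between pail's own z axis and vertical below 0.3 rad and linear speed of pail below 0.05 m/s and contact force between pail and the fingers below 0.05 N and value of joint cage_arm below 0.15 rad), for 0.3 s.
2. the gripper has wound the arm to its stop (value of joint cage_arm above 1.05 rad and contact force between cage_arm and the fingers above 2 N), for 0.2 s.
At the end, for the whole second after the job is handed in: Fingers press the arm or its knob with over 2 N and hold the arm still at 1.05 rad or more (stop 1.10). The pail hangs untouched: bail within 18 mm of the hook seat, hook carrying over 1 N, underside over 35 mm up, within 0.3 rad of upright, slower than 0.05 m/s, not touching the arm (all of step 2 and distance between pail_eye and hook_seat below 0.018 m and contact force between pail and hook_stand above 1 N and height (world z) of pail above 0.035 m and angle between pail's own z axis and vertical below 0.3 rad and linear speed of pail below 0.05 m/s and contact force between pail and the fingers below 0.05 N and velocity of joint cage_arm between -0.1 and 0.1 rad/s and contact force between pail and cage_arm below 0.3 N); the arm keeps its last pose, push and grip.
It fails at once if the screwdriver was disturbed (moved more than 30 mm) (distance of screwdriver from where it was at the start of the episode above 0.03 m).
It fails at once if the tape roll was disturbed (moved more than 30 mm) (distance of tape from where it was at the start of the episode above 0.03 m).
It fails at once if the beaker was disturbed (moved more than 30 mm) (distance of cup from where it was at the start of the episode above 0.03 m).
It fails at once if the pail was tipped over (more than 1 rad), spilling its pins (angle between pail's own z axis and vertical above 1 rad).
It also fails if it takes over 64 s, if anything falls off the work surface, if the arm or the gripper's body presses on something with over 40 N, if the wrist force passes 120 N, or if a joint passes its speed limit or range.

## Robot

A 6-joint arm with a two-finger parallel gripper is mounted at the origin on a cart in front of the work surface, level with it; the furniture and walls round the work are solid. World frame = base frame: x ahead of the robot, y to its left, z up, the work surface at z = 0. Lengths are in m, angles in degrees, forces in N, time in s.
With the tool pointing down it reaches from about 0.35 to 0.875 m from the base axis. Payload 4.2 kg.
Tool frame: the origin (TCP) lies midway between the tips of the shut fingers; the grasp point (between the pads) lies 19 mm behind it; z points along the fingers, y is the line along which they close (so a half turn about z gives the same grasp; the last joint's range is limited). The gripper opens to 87 mm and grips with 3 to 60 N. Pads are 19 mm wide; open, the fingers measure 117 mm over their backs; the gripper's body (75 mm by 190 mm) begins 51 mm behind the grasp point.
Start: joints at [78.243, 22.042, 0.453, 0, -68.411, -14.817], TCP at [0.28, 0.559, 0.223] pointing down, gripper open.
Joint ranges: [-179.83, 179.83], [-69.29, 118.12], [-61.27, 80.66], [-181.25, 117.63], [-171.15, -9.14], [-177.46, 177.46]. Speed limits (degrees/s): [159.86, 159.86, 180, 180, 180, 180].

## Interface

Orientations are given as a 3x3 rotation matrix whose columns are the frame's x, y, z axes.
In Python, from station import sense, capture, camera_params, finish_job gives the robot as it stands.
- The arm moves only by the tool drive_tool, never from a script. Its argument "rows" is a list of rows, each an object of numbers: "tx", "ty", "tz": the shift along the tool's x, y, z in cm; "ax", "ay", "az": the turn, a rotation vector about the tool's x, y, z in rad; "claw": the finger opening in cm, from 0 to 8.7. In form: [{"tx": .., "ty": .., "tz": .., "ax": .., "ay": .., "az": .., "claw": ..}, ...]. A call has 1 to 10 rows; each row shifts and turns the commanded pose from where the row before left it, along the tool's axes as they then stand; what a row does not reach is not made up. A row lasts 1/12 s, in which the tool goes at most 41.7 mm and 7.16 degrees, less where a joint would pass 70% of its speed; a pose out of reach is approached as far as the arm can. A call with a gripper value outside its range is refused whole. The fingers move at their own pace and stop on an object; the grip force is fixed at half the most. Time passes only in rows, so rows that do not move let the fingers close. It gives the time, the measured TCP pose, the force, the opening and the grip force at its end, in the units of the state.
- sense(): the state, without advancing time (a new reading comes with each control period).
- capture(name): name is "scene" or "side" or "wrist"; returns (picture, depth): 480x640x3 uint8, red, green, blue; 480x640 float32, m along the optical axis (not along the pixel's ray), 0 where there is no reading.
- camera_params(name): a dict with "intrinsics" (3x3 intrinsics, pixels), "k1" (the pictures are not rectified: a ray, as slopes to the right and down, at radius r is drawn at 1 + k1 r^2 times it, then the intrinsics apply), "R" (3x3) and "t" (3): a world point X has camera coordinates R X + t; the wrist camera has in their place "tool_from_camera" (4x4, takes a point from camera to tool coordinates, whose origin is the TCP and whose axes are the flange's). Camera axes: x right, y down, z forward; pixel columns grow to the right and rows downward; lengths in m; the calibration is good to about 2 mm. A picture is of the moment at which its call begins: read the wrist's pose just before it. camera_params takes no time and is no camera call.
- finish_job(): hands the job in; it is judged then, once.
The state is a dict: "time_s": time; "joints": joint angles; "joint_velocities": joint speeds; "effort": joint torques, N m; "tcp_pos": TCP position; "ee_rot": TCP orientation; "wrist_force": force on the tool from outside, world axes, zero at the start; "moment": the same for the moment, N m; "gripper_width": opening from 0.0 (shut) to 1.0 (fully open); "gripper_force": force on a finger pad.
Only numpy, scipy, OpenCV 4.12 (cv2) and the standard library are available. Lean on these libraries where they do the work, as an engineer would, in place of code of your own. Each camera call takes 0.05 s, during which the arm holds its last target. There are 200 camera calls.

## Working session

There is one attempt and no reset: what is moved stays moved. The work goes in short steps, Python scripts to look and compute and a tool call to move; the robot and the scene stay as the last step left them, time stands still between calls to the robot, and variables do not carry over. Pictures are saved under pics/ and viewed, at most 10 in all, crops included, and the job is handed in when it is done.

Besides the shell and the picture viewer there is one more tool, called after "Call:" by a JSON object that holds its "api" and its "payload", one argument or row to a line. drive_tool: Moves the arm, as the interface text tells. Its arguments: {"type":"object","properties":{"rows":{"type":"array"}},"required":["rows"]}

```bash
mkdir -p pics; cat > h.py <<'E'
import numpy as np, cv2
from station import sense, capture, camera_params, finish_job
def cap(n, f=None):
    s=sense(); im,d=capture(n); 
    np.savez('last_'+n, im=im, d=d, R=s['ee_rot'], p=s['tcp_pos'])
    if f: cv2.imwrite('pics/'+f, im[:,:,::-1])
    return im,d
def cloud(n):
    z=np.load('last_'+n+'.npz'); c=camera_params(n); K=np.array(c['intrinsics'],float); d=z['d']
    v,u=np.mgrid[:480,:640]; pts=np.stack([u,v],-1).reshape(-1,1,2).astype(np.float64)
    r=cv2.undistortPoints(pts,K,np.array([c['k1'],0,0,0,0.])).reshape(480,640,2)
    P=np.dstack([r*d[...,None],d])
    if n=='wrist':
        T=np.array(c['tool_from_camera']); R=np.array(z['R']); P=P@T[:3,:3].T+T[:3,3]; P=P@R.T+z['p']
    else: P=(P-np.array(c['t']))@np.array(c['R'])
    P[d<=0]=np.nan
    return z['im'],P
E
python3 - <<'E'
from h import *
print(sense())
for n in('scene','side','wrist'): cap(n,n+'0.png')
E
```

```text
{'time_s': 0.0, 'joints': array([ 7.82426287e+01,  2.20912820e+01,  3.80941465e-01, -2.98966563e-02,
       -6.84104918e+01, -1.48175299e+01]), 'joint_velocities': array([ 0.01870262,  0.01525385,  0.05726218, -0.06677852,  0.05748673,
       -0.00442226]), 'effort': array([-4.66843630e-04, -3.90668213e+01,  1.87403637e+01,  4.21969771e+00,
        1.08568827e-02, -1.97527311e-04]), 'tcp_pos': array([0.27930653, 0.55845543, 0.22145969]), 'ee_rot': array([[ 8.94264189e-01, -4.47538538e-01, -9.04728700e-04],
       [-4.47539446e-01, -8.94262031e-01, -1.96576232e-03],
       [ 7.06898706e-05,  2.16281263e-03, -9.99997659e-01]]), 'wrist_force': array([-1.174981  ,  0.1116308 ,  0.50339297]), 'moment': array([0.01456141, 0.02659134, 0.04321937]), 'gripper_force': 0.0, 'gripper_width': 1.0017608551842603}
```

View pics/scene0.png

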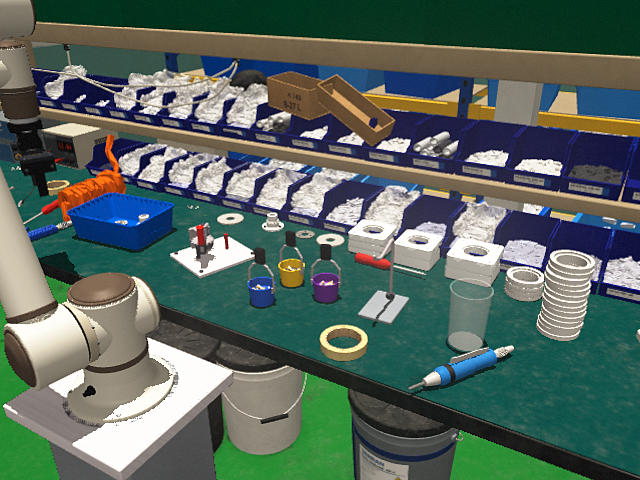

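View pics/side0.png

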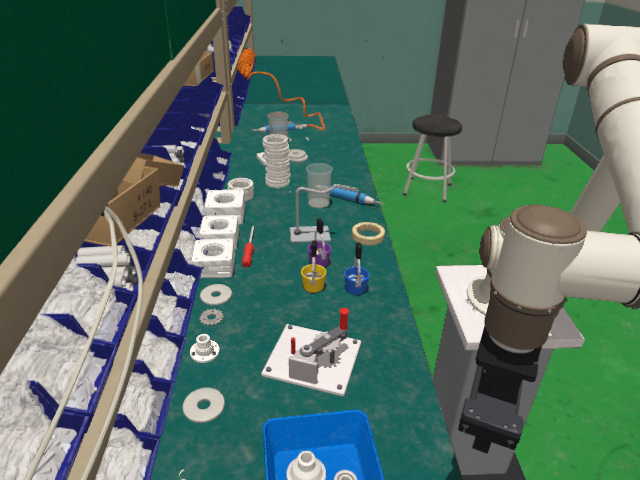

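The scene view shows the yellow pail at (291,272) between the blue (261,290) and purple (326,287) ones. The hook stand is at (390,295), the tensioner plate at (213,253) and the knob at (200,235). In the side view the pail is at (314,278), the stand at (310,230) and the plate at (312,358), with the knob at (344,318).

```bash
python3 - <<'E'
from h import *
for n,boxes in (('scene',dict(pail=(275,255,308,292),blk=(283,230,300,247),stand=(355,255,412,325),tens=(165,215,262,280))),('side',dict(pail=(298,240,330,295),stand=(285,180,335,245),tens=(255,300,365,395)))):
    im,P=cloud(n); hsv=cv2.cvtColor(im,cv2.COLOR_RGB2HSV)
    C=np.array(camera_params(n)['R']); print(n,'cam pos',-C.T@np.array(camera_params(n)['t']))
    for k,(a,b,c,d) in boxes.items():
        p=P[b:d,a:c].reshape(-1,3); h=hsv[b:d,a:c].reshape(-1,3).astype(int); ok=np.isfinite(p[:,0])&(p[:,2]>-.05)
        def st(m,l):
            q=p[m&ok]; 
            if len(q)>3: print(' ',k,l,len(q),'med',np.median(q,0).round(4),'lo',np.percentile(q,3,0).round(4),'hi',np.percentile(q,97,0).round(4))
        if k=='pail': st((h[:,0]>18)&(h[:,0]<32)&(h[:,1]>150)&(h[:,2]>90),'yellow')
        if k in('blk','pail'): st((h[:,2]<50)&(p[:,2]>.1),'black')
        if k=='stand':
            for lo,hi in((.005,.02),(.03,.09),(.09,.15),(.15,.2)): st((p[:,2]>lo)&(p[:,2]<hi),f'z{lo}-{hi}')
        if k=='tens':
            st(((h[:,0]<6)|(h[:,0]>174))&(h[:,1]>150)&(p[:,2]>.085),'knob'); st(((h[:,0]<6)|(h[:,0]>174))&(h[:,1]>150)&(p[:,2]<.07),'redpin')
            m=(h[:,1]<40)&(h[:,2]>150)&(p[:,2]<.022)&(p[:,2]>.004)&ok; st(m,'plate')
            r=cv2.minAreaRect(p[m][:,:2].astype(np.float32)*1000); print('   rect',r)
    for k in('stand',):
        a,b,c,d=boxes[k]; p=P[b:d,a:c].reshape(-1,3); m=(p[:,2]>.006)&(p[:,2]<.018); print('  foot rect',cv2.minAreaRect(p[m][:,:2].astype(np.float32)*1000))
    im2=cv2.resize(im[170:300,240:420] if n=='side' else im[215:330,160:420],None,fx=4.4 if n=='side' else 3,fy=4.4 if n=='side' else 3,interpolation=cv2.INTER_CUBIC)
    cv2.imwrite(f'pics/{n}_crop.png',im2[:,:,::-1])
E
```

```text
scene cam pos [-0.56419509 -0.79943708  0.74161669]
  pail yellow 520 med [ 0.5002 -0.0674  0.0349] lo [ 0.4832 -0.0949  0.0034] hi [ 0.5493 -0.0327  0.0522]
  blk black 116 med [ 0.5104 -0.0674  0.1276] lo [ 0.5062 -0.0779  0.1111] hi [ 0.5156 -0.0539  0.1454]
  stand z0.005-0.02 1393 med [ 0.5328 -0.3167  0.0096] lo [ 0.4566 -0.3694  0.0055] hi [ 0.7466 -0.1811  0.0187]
  stand z0.03-0.09 93 med [ 0.5568 -0.3265  0.0507] lo [ 0.552  -0.3308  0.0303] hi [ 0.7469 -0.2805  0.0869]
  stand z0.09-0.15 47 med [ 0.5568 -0.3269  0.11  ] lo [ 0.5517 -0.3308  0.0901] hi [ 0.5612 -0.3218  0.128 ]
  stand z0.15-0.2 50 med [ 0.4595 -0.3328  0.162 ] lo [ 0.4388 -0.3359  0.1553] hi [ 0.4892 -0.3285  0.1781]
  tens knob 105 med [0.4518 0.1808 0.11  ] lo [0.4455 0.1744 0.0865] hi [0.4615 0.1891 0.1296]
  tens redpin 39 med [0.5698 0.1962 0.0375] lo [0.5642 0.1906 0.0141] hi [0.5773 0.2047 0.0564]
  tens plate 1603 med [0.5246 0.1963 0.0112] lo [0.426  0.1181 0.0065] hi [0.7696 0.3473 0.0145]
   rect ((606.958740234375, 230.4739990234375), (421.2362365722656, 229.4952392578125), 12.562858581542969)

[... 625 characters left out ...]
95  -0.3206  0.1115] lo [ 0.4502 -0.5173  0.091 ] hi [ 0.5604 -0.0612  0.1469]
  stand z0.15-0.2 115 med [ 0.5057 -0.3256  0.1634] lo [ 0.4464 -0.3328  0.1531] hi [ 0.559  -0.3187  0.173 ]
  tens knob 137 med [0.4589 0.1923 0.1139] lo [0.4513 0.1793 0.0861] hi [0.466  0.1959 0.1289]
  tens redpin 49 med [0.572  0.2029 0.0413] lo [0.5695 0.1996 0.0164] hi [0.5763 0.2058 0.0565]
  tens plate 2653 med [0.5316 0.2312 0.0106] lo [0.43   0.1207 0.0067] hi [0.6239 0.3066 0.0141]
   rect ((527.490234375, 208.42672729492188), (176.02613830566406, 192.56674194335938), 70.68972778320312)
  foot rect ((508.78851318359375, -480.25811767578125), (177.50344848632812, 438.3451843261719), 0.5640685558319092)
```

Call:
{"api": "drive_tool", "payload": {
  "rows": [
    {"tx": 2.8,"ty": 2.6,"tz": -1.2},
    {"tx": 2.8,"ty": 2.6,"tz": -1.2},
    {"tx": 2.8,"ty": 2.6,"tz": -1.2},
    {"tx": 2.8,"ty": 2.6,"tz": -1.2},
    {"tx": 2.8,"ty": 2.6,"tz": -1.2},
    {"tx": 2.8,"ty": 2.6,"tz": -1.2},
    {"tx": 2.8,"ty": 2.6,"tz": -1.2},
    {"tx": 2.8,"ty": 2.6,"tz": -1.2},
    {"tx": 2.8,"ty": 2.6,"tz": -1.2},
    {"tx": 2.8,"ty": 2.6,"tz": -1.2}
  ]
}}

```text
invalid input at $.rows[0]: expected keys tx, ty, tz, ax, ay, az, claw
```

Call:
{"api": "drive_tool", "payload": {
  "rows": [
    {"tx": 2.8,"ty": 2.6},
    {"tx": 2.8,"ty": 2.6},
    {"tx": 2.8,"ty": 2.6},
    {"tx": 2.8,"ty": 2.6},
    {"tx": 2.8,"ty": 2.6},
    {"tx": 2.8,"ty": 2.6},
    {"tx": 2.8,"ty": 2.6},
    {},
    {}
  ]
}}

```text
invalid input at $.rows[0]: expected keys tx, ty, tz, ax, ay, az, claw
```

```bash
python3 - <<'E'
from h import *
print(np.array(camera_params('wrist')['tool_from_camera']).round(3)); print(sense()['tcp_pos'])
im,_=cap('wrist','w1.png'); 
im,P=cloud('wrist'); hsv=cv2.cvtColor(im,cv2.COLOR_RGB2HSV)
p=P.reshape(-1,3);h=hsv.reshape(-1,3).astype(int)
m=(h[:,2]<60)&(p[:,2]>.143)&(p[:,2]<.152)
n,l,s,c=cv2.connectedComponentsWithStats(m.reshape(480,640).astype(np.uint8))
for i in range(1,n):
    if s[i,4]>60:
        q=p[(l==i).ravel()]; print('blk',s[i],np.median(q,0).round(4),cv2.minAreaRect(q[:,:2].astype(np.float32)*1000))
m=(h[:,0]>18)&(h[:,0]<32)&(h[:,1]>150)&(p[:,2]>.047)&(p[:,2]<.057)
q=p[m]; print('rim',len(q),cv2.minEnclosingCircle((q[:,:2]*1000).astype(np.float32)) if len(q) else '')
E
```

```text
[[ 0.002 -0.956 -0.293  0.079]
 [ 1.     0.002  0.     0.001]
 [ 0.    -0.293  0.956 -0.163]
 [ 0.     0.     0.     1.   ]]
[0.27938224 0.55858045 0.2217192 ]
rim 0
```

View pics/w1.png

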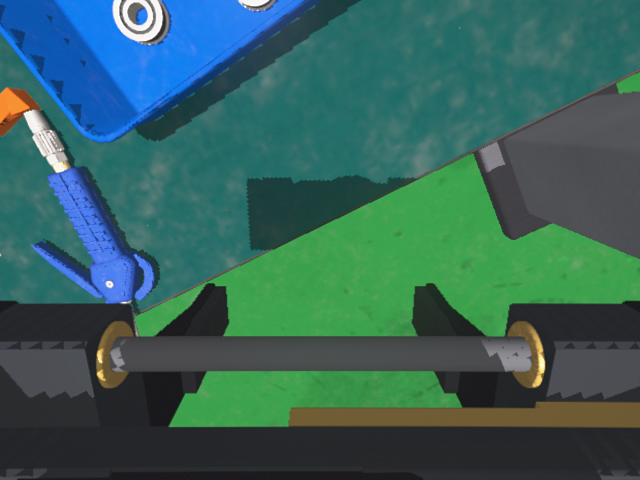

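The move was refused because every row needs all seven keys, and the wrist view shows only the tray and bench edge. I'll resend the move with full rows.

Call:
{"api": "drive_tool", "payload": {
  "rows": [
    {"tx": 2.6,"ty": 2.6,"tz": -1.2,"ax": 0,"ay": 0,"az": 0,"claw": 8.7},
    {"tx": 2.6,"ty": 2.6,"tz": -1.2,"ax": 0,"ay": 0,"az": 0,"claw": 8.7},
    {"tx": 2.6,"ty": 2.6,"tz": -1.2,"ax": 0,"ay": 0,"az": 0,"claw": 8.7},
    {"tx": 2.6,"ty": 2.6,"tz": -1.2,"ax": 0,"ay": 0,"az": 0,"claw": 8.7},
    {"tx": 2.6,"ty": 2.6,"tz": -1.2,"ax": 0,"ay": 0,"az": 0,"claw": 8.7},
    {"tx": 2.6,"ty": 2.6,"tz": -1.2,"ax": 0,"ay": 0,"az": 0,"claw": 8.7},
    {"tx": 2.6,"ty": 2.6,"tz": -1.2,"ax": 0,"ay": 0,"az": 0,"claw": 8.7},
    {"tx": 2.6,"ty": 2.6,"tz": -1.2,"ax": 0,"ay": 0,"az": 0,"claw": 8.7},
    {"tx": 2.6,"ty": 2.6,"tz": -1.2,"ax": 0,"ay": 0,"az": 0,"claw": 8.7},
    {"tx": 2.6,"ty": 2.6,"tz": -1.2,"ax": 0,"ay": 0,"az": 0,"claw": 8.7}
  ]
}}

```text
time_s: 1.03
tcp_pos: [0.3957, 0.2082, 0.3432]
ee_rot: [[0.895, -0.447, 0.0], [-0.447, -0.895, 0.0], [0.0, -0.0, -1.0]]
wrist_force: [-0.1, 0.1, 0.1]
gripper_width: 1.0
gripper_force: 0.0
```

Call:
{"api": "drive_tool", "payload": {
  "rows": [
    {"tx": 2.6,"ty": 2.6,"tz": 0,"ax": 0,"ay": 0,"az": 0,"claw": 8.7},
    {"tx": 2.6,"ty": 2.6,"tz": 0,"ax": 0,"ay": 0,"az": 0,"claw": 8.7},
    {"tx": 2.6,"ty": 2.6,"tz": 0,"ax": 0,"ay": 0,"az": 0,"claw": 8.7},
    {"tx": 2.6,"ty": 2.6,"tz": 0,"ax": 0,"ay": 0,"az": 0,"claw": 8.7},
    {"tx": 2.6,"ty": 2.6,"tz": 0,"ax": 0,"ay": 0,"az": 0,"claw": 8.7},
    {"tx": 2.6,"ty": 2.6,"tz": 0,"ax": 0,"ay": 0,"az": 0,"claw": 8.7},
    {"tx": 0,"ty": 2.6,"tz": 0,"ax": 0,"ay": 0,"az": 0,"claw": 8.7},
    {"tx": 0,"ty": 0,"tz": 0,"ax": 0,"ay": 0,"az": 0,"claw": 8.7},
    {"tx": 0,"ty": 0,"tz": 0,"ax": 0,"ay": 0,"az": 0,"claw": 8.7}
  ]
}}

```text
time_s: 1.78
tcp_pos: [0.4535, -0.0236, 0.3425]
ee_rot: [[0.893, -0.45, -0.0], [-0.45, -0.893, 0.0], [-0.0, -0.0, -1.0]]
wrist_force: [0.5, 0.2, 0.4]
gripper_width: 1.002
gripper_force: 0.0
```

```bash
cat > blk.py <<'E'
from h import *
import sys
print(sense()['tcp_pos'])
im,_=cap('wrist',sys.argv[1]); 
im,P=cloud('wrist'); hsv=cv2.cvtColor(im,cv2.COLOR_RGB2HSV)
p=P.reshape(-1,3);h=hsv.reshape(-1,3).astype(int)
m=(h[:,2]<75)&(p[:,2]>.142)&(p[:,2]<.152)
n,l,s,c=cv2.connectedComponentsWithStats(m.reshape(480,640).astype(np.uint8))
for i in range(1,n):
    if s[i,4]>60:
        q=p[(l==i).ravel()]; print('blk',s[i],np.median(q,0).round(4),cv2.minAreaRect(q[:,:2].astype(np.float32)*1000))
m=(h[:,0]>18)&(h[:,0]<32)&(h[:,1]>150)&(p[:,2]>.047)&(p[:,2]<.057)
q=p[m]; print('rim',len(q),cv2.minEnclosingCircle((q[:,:2]*1000).astype(np.float32)) if len(q) else '')
E
python3 blk.py w2.png
```

```text
[ 0.4534904  -0.02358339  0.34249668]
blk [441  78  30  30 451] [ 0.4948 -0.1792  0.1467] ((494.6958923339844, -179.06466674804688), (14.38270378112793, 26.082744598388672), 17.035045623779297)
blk [316 121  28  21 353] [ 0.5146 -0.0643  0.147 ] ((515.2139282226562, -64.8327865600586), (25.425451278686523, 13.71303939819336), 84.22997283935547)
blk [357 235  28  21 343] [ 0.4004 -0.0533  0.1468] ((399.6340637207031, -53.32295227050781), (13.496851921081543, 26.178668975830078), 0.4010776877403259)
rim 528 ((515.281494140625, -64.4850082397461), 33.83570861816406)
```

View pics/w2.png

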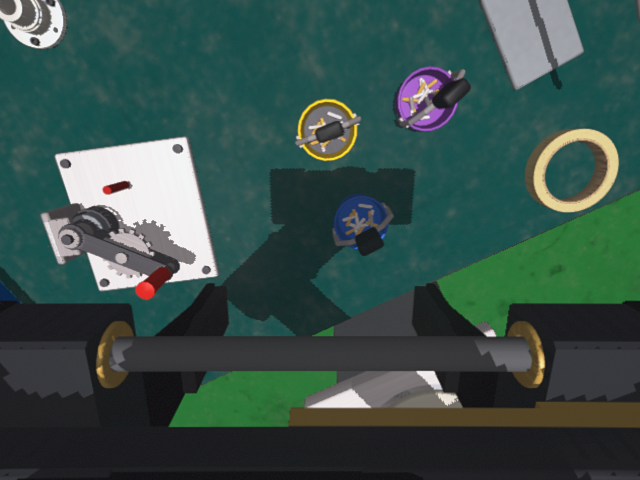

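The wrist view shows the yellow pail at (328,130), with purple at (430,100) and blue at (362,225). I have the grip centre (0.515,-0.0645) and bail yaw 84.2°. Next I'll fit the hook line.

```bash
python3 - <<'E'
from h import *
im,_=cap('side'); cap('scene')
for n in('scene','side'):
    im,P=cloud(n); p=P.reshape(-1,3)
    m=(p[:,2]>.145)&(p[:,2]<.19)&(p[:,0]>.42)&(p[:,0]<.58)&(p[:,1]>-.36)&(p[:,1]<-.30); q=p[m]
    f=cv2.fitLine(q[:,:2].astype(np.float32),cv2.DIST_HUBER,0,.001,.001).ravel(); 
    print(n,len(q),'yaw',np.degrees(np.arctan2(f[1],f[0])),'y at x=.482',f[3]+(0.482-f[2])*f[1]/f[0],'xmin',q[:,0].min())
    for lo in np.arange(.43,.58,.01):
        k=q[(q[:,0]>=lo)&(q[:,0]<lo+.01)]
        if len(k): print('  ',round(lo+.005,3),len(k),k[:,1].mean().round(4),k[:,2].min().round(4),k[:,2].max().round(4))
    m=(p[:,2]>.03)&(p[:,2]<.13)&(p[:,0]>.54)&(p[:,0]<.575)&(p[:,1]>-.35)&(p[:,1]<-.30); print(' post',np.median(p[m],0))
    m=(p[:,2]>.006)&(p[:,2]<.014)&(p[:,0]>.42)&(p[:,0]<.60)&(p[:,1]>-.40)&(p[:,1]<-.26); print(' foot',cv2.minAreaRect(p[m][:,:2].astype(np.float32)*1000))
E
```

```text
scene 138 yaw 3.5949981 y at x=.482 -0.33212036 xmin 0.438551696637324
   0.435 2 -0.3325 0.1757 0.177
   0.445 18 -0.3329 0.165 0.1801
   0.455 6 -0.3348 0.1607 0.1683
   0.465 5 -0.332 0.1573 0.166
   0.475 8 -0.3332 0.1547 0.1611
   0.485 11 -0.3313 0.1554 0.1633
   0.495 7 -0.3312 0.1567 0.161
   0.505 14 -0.3299 0.1565 0.1661
   0.515 13 -0.3293 0.1617 0.1702
   0.525 9 -0.3298 0.1602 0.1701
   0.535 13 -0.328 0.1673 0.1748
   0.545 7 -0.3288 0.1682 0.1736
   0.555 24 -0.3277 0.1455 0.1713
   0.565 1 -0.327 0.1573 0.1573
 post [ 0.55545668 -0.32708447  0.082291  ]
 foot ((512.193115234375, -330.85430908203125), (139.8579864501953, 105.71339416503906), 7.2644734382629395)
side 106 yaw 4.3170114 y at x=.482 -0.32778612 xmin 0.45674943344638025
   0.455 4 -0.3309 0.1591 0.1643
   0.465 9 -0.3285 0.1536 0.1631
   0.475 8 -0.3267 0.153 0.1618
   0.485 6 -0.3262 0.1535 0.1595
   0.495 12 -0.3266 0.1515 0.1617
   0.505 8 -0.3269 0.1559 0.1636
   0.515 8 -0.3254 0.1566 0.1655
   0.525 10 -0.3263 0.1603 0.1711
   0.535 9 -0.3229 0.1658 0.1738
   0.545 9 -0.3229 0.1637 0.174
   0.555 18 -0.3228 0.1473 0.1701
   0.565 5 -0.3225 0.1456 0.1593
 post [ 0.55745968 -0.32378284  0.07889966]
 foot ((510.0364685058594, -335.26690673828125), (131.48834228515625, 173.70550537109375), 88.58233642578125)
```

Call:
{"api": "drive_tool", "payload": {
  "rows": [
    {"tx": 3.67,"ty": 0.45,"tz": 0,"ax": 0,"ay": 0,"az": 0,"claw": 6},
    {"tx": 3.67,"ty": 0.45,"tz": 0,"ax": 0,"ay": 0,"az": 0,"claw": 6},
    {"tx": 0,"ty": 0,"tz": 3,"ax": 0,"ay": 0,"az": -0.0915,"claw": 6},
    {"tx": 0,"ty": 0,"tz": 3,"ax": 0,"ay": 0,"az": -0.0915,"claw": 6},
    {"tx": 0,"ty": 0,"tz": 3,"ax": 0,"ay": 0,"az": -0.0915,"claw": 6},
    {"tx": 0,"ty": 0,"tz": 3,"ax": 0,"ay": 0,"az": -0.0915,"claw": 6},
    {"tx": 0,"ty": 0,"tz": 2,"ax": 0,"ay": 0,"az": 0,"claw": 6},
    {"tx": 0,"ty": 0,"tz": 0,"ax": 0,"ay": 0,"az": 0,"claw": 6},
    {"tx": 0,"ty": 0,"tz": 0,"ax": 0,"ay": 0,"az": 0,"claw": 6}
  ]
}}

```text
time_s: 2.68
tcp_pos: [0.5156, -0.0626, 0.2022]
ee_rot: [[0.995, -0.096, -0.002], [-0.096, -0.995, -0.001], [-0.002, 0.001, -1.0]]
wrist_force: [0.9, -0.1, 0.9]
gripper_width: 0.693
gripper_force: 0.0
```

Call:
{"api": "drive_tool", "payload": {
  "rows": [
    {"tx": 0,"ty": 0.2,"tz": 3,"ax": 0,"ay": 0,"az": 0,"claw": 6},
    {"tx": 0,"ty": 0,"tz": 3,"ax": 0,"ay": 0,"az": 0,"claw": 6},
    {"tx": 0,"ty": 0,"tz": 2.5,"ax": 0,"ay": 0,"az": 0,"claw": 6},
    {"tx": 0,"ty": 0,"tz": 0,"ax": 0,"ay": 0,"az": 0,"claw": 6},
    {"tx": 0,"ty": 0,"tz": 0,"ax": 0,"ay": 0,"az": 0,"claw": 2},
    {"tx": 0,"ty": 0,"tz": 0,"ax": 0,"ay": 0,"az": 0,"claw": 2},
    {"tx": 0,"ty": 0,"tz": 0,"ax": 0,"ay": 0,"az": 0,"claw": 2},
    {"tx": 0,"ty": 0,"tz": 0,"ax": 0,"ay": 0,"az": 0,"claw": 2},
    {"tx": 0,"ty": 0,"tz": 0,"ax": 0,"ay": 0,"az": 0,"claw": 2}
  ]
}}

```text
time_s: 3.43
tcp_pos: [0.5162, -0.0652, 0.119]
ee_rot: [[0.995, -0.098, 0.003], [-0.098, -0.995, 0.0], [0.003, -0.001, -1.0]]
wrist_force: [-0.2, -0.0, -0.4]
gripper_width: 0.399
gripper_force: 0.0
```

Call:
{"api": "drive_tool", "payload": {
  "rows": [
    {"tx": 0,"ty": 0,"tz": 0,"ax": 0,"ay": 0,"az": 0,"claw": 2},
    {"tx": 0,"ty": 0,"tz": 0,"ax": 0,"ay": 0,"az": 0,"claw": 2},
    {"tx": 0,"ty": 0,"tz": 0,"ax": 0,"ay": 0,"az": 0,"claw": 2},
    {"tx": 0,"ty": 0,"tz": 0,"ax": 0,"ay": 0,"az": 0,"claw": 2},
    {"tx": 0,"ty": 0,"tz": -1,"ax": 0,"ay": 0,"az": 0,"claw": 2},
    {"tx": 0,"ty": 0,"tz": -3,"ax": 0,"ay": 0,"az": 0,"claw": 2},
    {"tx": 0,"ty": 0,"tz": -3,"ax": 0,"ay": 0,"az": 0,"claw": 2},
    {"tx": 0,"ty": 0,"tz": -3,"ax": 0,"ay": 0,"az": 0,"claw": 2}
  ]
}}

```text
time_s: 4.1
tcp_pos: [0.5142, -0.0656, 0.218]
ee_rot: [[0.995, -0.098, -0.003], [-0.098, -0.995, -0.0], [-0.003, 0.001, -1.0]]
wrist_force: [0.4, 0.6, -2.7]
gripper_width: 0.296
gripper_force: 30.0
```

Call:
{"api": "drive_tool", "payload": {
  "rows": [
    {"tx": 0,"ty": 0,"tz": -3,"ax": 0,"ay": 0,"az": 0,"claw": 2},
    {"tx": 0,"ty": 0,"tz": -3,"ax": 0,"ay": 0,"az": 0,"claw": 2},
    {"tx": 0,"ty": 1.57,"tz": -2,"ax": 0,"ay": 0,"az": 0,"claw": 2},
    {"tx": -1.5,"ty": 3,"tz": 0,"ax": 0,"ay": 0,"az": 0,"claw": 2},
    {"tx": -1.5,"ty": 3,"tz": 0,"ax": 0,"ay": 0,"az": 0,"claw": 2},
    {"tx": -1.5,"ty": 3,"tz": 0,"ax": 0,"ay": 0,"az": 0,"claw": 2},
    {"tx": -1.5,"ty": 3,"tz": 0,"ax": 0,"ay": 0,"az": 0,"claw": 2},
    {"tx": -1.5,"ty": 3,"tz": 0,"ax": 0,"ay": 0,"az": 0,"claw": 2},
    {"tx": -1.5,"ty": 3,"tz": 0,"ax": 0,"ay": 0,"az": 0,"claw": 2},
    {"tx": -1.5,"ty": 3,"tz": 0,"ax": 0,"ay": 0,"az": 0,"claw": 2}
  ]
}}

```text
time_s: 4.93
tcp_pos: [0.3868, -0.2805, 0.2972]
ee_rot: [[0.995, -0.098, -0.002], [-0.098, -0.995, 0.001], [-0.002, -0.001, -1.0]]
wrist_force: [0.8, -1.4, -2.4]
gripper_width: 0.294
gripper_force: 30.0
```

Call:
{"api": "drive_tool", "payload": {
  "rows": [
    {"tx": 0,"ty": 3,"tz": 0,"ax": 0,"ay": 0,"az": 0,"claw": 2},
    {"tx": 0,"ty": 2.9,"tz": 0,"ax": 0,"ay": 0,"az": 0,"claw": 2},
    {"tx": 0,"ty": 0,"tz": 0,"ax": 0,"ay": 0,"az": -0.0865,"claw": 2},
    {"tx": 0,"ty": 0,"tz": 0,"ax": 0,"ay": 0,"az": -0.0865,"claw": 2},
    {"tx": 0,"ty": 0,"tz": 3,"ax": 0,"ay": 0,"az": 0,"claw": 2},
    {"tx": 0,"ty": 0,"tz": 3,"ax": 0,"ay": 0,"az": 0,"claw": 2},
    {"tx": 0,"ty": 0,"tz": 3,"ax": 0,"ay": 0,"az": 0,"claw": 2},
    {"tx": 0,"ty": 0,"tz": 0,"ax": 0,"ay": 0,"az": 0,"claw": 2},
    {"tx": 0,"ty": 0,"tz": 0,"ax": 0,"ay": 0,"az": 0,"claw": 2}
  ]
}}

```text
time_s: 5.68
tcp_pos: [0.3817, -0.3381, 0.2065]
ee_rot: [[0.997, 0.075, -0.005], [0.075, -0.997, 0.002], [-0.005, -0.002, -1.0]]
wrist_force: [0.3, -0.6, -1.1]
gripper_width: 0.294
gripper_force: 30.0
```

```bash
python3 - <<'E'
from h import *
s=sense(); print(s['tcp_pos'],s['ee_rot'].round(3),s['wrist_force'])
a,_=cap('scene'); b,_=cap('side'); 
A=cv2.resize(a[190:340,310:460],(600,600),interpolation=cv2.INTER_CUBIC)[:, :]; B=cv2.resize(b[165:285,270:390],(600,600),interpolation=cv2.INTER_CUBIC)
o=np.hstack([A,B]); o=cv2.resize(o,(800,400)); cv2.imwrite('pics/appr.png',o[:,:,::-1])
cap('wrist','w3.png')
for n in('scene','side'):
    im,P=cloud(n); h=cv2.cvtColor(im,cv2.COLOR_RGB2HSV).reshape(-1,3).astype(int); p=P.reshape(-1,3)
    m=(h[:,0]>18)&(h[:,0]<32)&(h[:,1]>140)&(h[:,2]>80)&(abs(p[:,0]-.385)<.06)&(abs(p[:,1]+.34)<.06)&(p[:,2]>.07); q=p[m]
    print(n,len(q),q.min(0).round(4),q.max(0).round(4))
E
```

```text
[ 0.3816975  -0.33808007  0.20645155] [[ 0.997  0.075 -0.005]
 [ 0.075 -0.997  0.002]
 [-0.005 -0.002 -1.   ]] [ 0.34973481 -0.56619482 -1.13266155]
scene 918 [ 0.345  -0.387   0.0873] [ 0.4164 -0.2948  0.5306]
side 332 [ 0.3523 -0.3729  0.0894] [ 0.4163 -0.2975  0.1447]
```

View pics/appr.png

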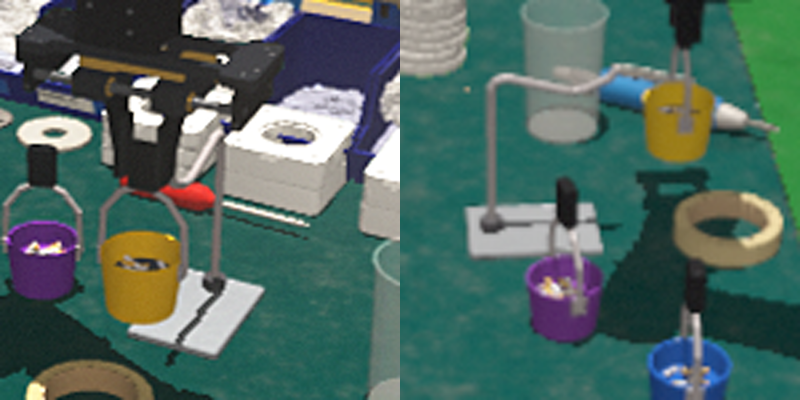

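View pics/w3.png

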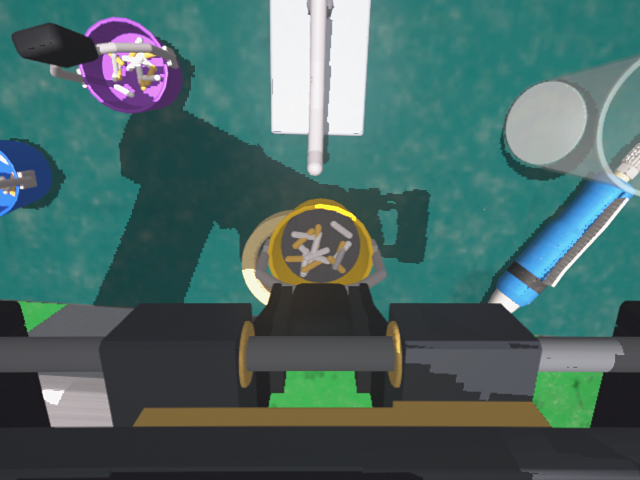

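The pail hangs level in the gripper, and the hook tip at (315,168) lines up with the bail opening centred near column 320. I'll go in over the tip.

Call:
{"api": "drive_tool", "payload": {
  "rows": [
    {"tx": 2,"ty": 0,"tz": 0,"ax": 0,"ay": 0,"az": 0,"claw": 2},
    {"tx": 2,"ty": 0,"tz": 0,"ax": 0,"ay": 0,"az": 0,"claw": 2},
    {"tx": 2,"ty": 0,"tz": 0,"ax": 0,"ay": 0,"az": 0,"claw": 2},
    {"tx": 2,"ty": 0,"tz": 0,"ax": 0,"ay": 0,"az": 0,"claw": 2},
    {"tx": 1.5,"ty": 0,"tz": 0,"ax": 0,"ay": 0,"az": 0,"claw": 2},
    {"tx": 0.6,"ty": 0,"tz": 0,"ax": 0,"ay": 0,"az": 0,"claw": 2},
    {"tx": 0,"ty": 0,"tz": 0,"ax": 0,"ay": 0,"az": 0,"claw": 2},
    {"tx": 0,"ty": 0,"tz": 0,"ax": 0,"ay": 0,"az": 0,"claw": 2}
  ]
}}

```text
time_s: 6.5
tcp_pos: [0.4836, -0.3308, 0.2083]
ee_rot: [[0.997, 0.075, 0.001], [0.075, -0.997, -0.0], [0.001, 0.0, -1.0]]
wrist_force: [-0.2, -0.1, -2.7]
gripper_width: 0.295
gripper_force: 30.0
```

Call:
{"api": "drive_tool", "payload": {
  "rows": [
    {"tx": 0,"ty": 0,"tz": 1,"ax": 0,"ay": 0,"az": 0,"claw": 2},
    {"tx": 0,"ty": 0,"tz": 1,"ax": 0,"ay": 0,"az": 0,"claw": 2},
    {"tx": 0,"ty": 0,"tz": 0.7,"ax": 0,"ay": 0,"az": 0,"claw": 2},
    {"tx": 0,"ty": 0,"tz": 0.3,"ax": 0,"ay": 0,"az": 0,"claw": 2},
    {"tx": 0,"ty": 0,"tz": 0,"ax": 0,"ay": 0,"az": 0,"claw": 2},
    {"tx": 0,"ty": 0,"tz": 0,"ax": 0,"ay": 0,"az": 0,"claw": 2}
  ]
}}

```text
time_s: 7.0
tcp_pos: [0.4835, -0.331, 0.1773]
ee_rot: [[0.997, 0.075, -0.001], [0.075, -0.997, -0.0], [-0.001, -0.0, -1.0]]
wrist_force: [-0.6, -0.7, -2.8]
gripper_width: 0.294
gripper_force: 30.0
```

Call:
{"api": "drive_tool", "payload": {
  "rows": [
    {"tx": 0,"ty": 0,"tz": 0.2,"ax": 0,"ay": 0,"az": 0,"claw": 2},
    {"tx": 0,"ty": 0,"tz": 0.15,"ax": 0,"ay": 0,"az": 0,"claw": 2},
    {"tx": 0,"ty": 0,"tz": 0,"ax": 0,"ay": 0,"az": 0,"claw": 2},
    {"tx": 0,"ty": 0,"tz": 0,"ax": 0,"ay": 0,"az": 0,"claw": 2}
  ]
}}

```text
time_s: 7.33
tcp_pos: [0.4838, -0.3308, 0.1741]
ee_rot: [[0.997, 0.075, 0.0], [0.075, -0.997, -0.0], [0.0, 0.0, -1.0]]
wrist_force: [0.2, -0.0, -2.3]
gripper_width: 0.295
gripper_force: 30.0
```

```bash
python3 - <<'E'
from h import *
print(sense()['wrist_force'],sense()['tcp_pos'])
b,_=cap('side'); a,_=cap('scene')
A=cv2.resize(a[190:340,310:460],(400,400),interpolation=cv2.INTER_CUBIC); B=cv2.resize(b[165:285,270:390],(400,400),interpolation=cv2.INTER_CUBIC)
cv2.imwrite('pics/seat.png',np.hstack([A,B])[:,:,::-1])
E
```

```text
[ 0.17406699 -0.02967483 -2.31306747] [ 0.48375853 -0.33081318  0.17412807]
```

View pics/seat.png

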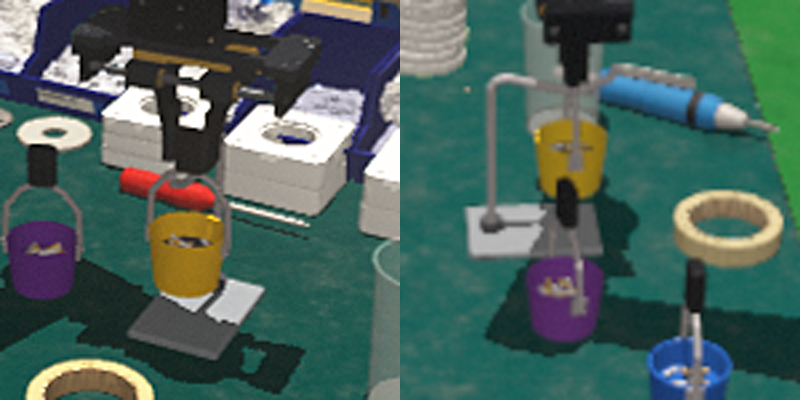

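Both views show the bail over the rod at its low point. I'll lower the last few millimetres until the hook takes the weight.

Call:
{"api": "drive_tool", "payload": {
  "rows": [
    {"tx": 0,"ty": 0,"tz": 0.1,"ax": 0,"ay": 0,"az": 0,"claw": 2},
    {"tx": 0,"ty": 0,"tz": 0.1,"ax": 0,"ay": 0,"az": 0,"claw": 2},
    {"tx": 0,"ty": 0,"tz": 0,"ax": 0,"ay": 0,"az": 0,"claw": 2},
    {"tx": 0,"ty": 0,"tz": 0,"ax": 0,"ay": 0,"az": 0,"claw": 2}
  ]
}}

```text
time_s: 7.77
tcp_pos: [0.4839, -0.3309, 0.1723]
ee_rot: [[0.997, 0.075, 0.0], [0.075, -0.997, -0.0], [0.0, 0.0, -1.0]]
wrist_force: [0.2, 0.2, -0.5]
gripper_width: 0.292
gripper_force: 30.0
```

Call:
{"api": "drive_tool", "payload": {
  "rows": [
    {"tx": 0,"ty": 0,"tz": 0.05,"ax": 0,"ay": 0,"az": 0,"claw": 2},
    {"tx": 0,"ty": 0,"tz": 0,"ax": 0,"ay": 0,"az": 0,"claw": 2.6},
    {"tx": 0,"ty": 0,"tz": 0,"ax": 0,"ay": 0,"az": 0,"claw": 2.8},
    {"tx": 0,"ty": 0,"tz": 0,"ax": 0,"ay": 0,"az": 0,"claw": 3.2},
    {"tx": 0,"ty": 0,"tz": 0,"ax": 0,"ay": 0,"az": 0,"claw": 4},
    {"tx": 0,"ty": 0,"tz": 0,"ax": 0,"ay": 0,"az": 0,"claw": 6},
    {"tx": 0,"ty": 0,"tz": 0,"ax": 0,"ay": 0,"az": 0,"claw": 6},
    {"tx": 0,"ty": 0,"tz": 0,"ax": 0,"ay": 0,"az": 0,"claw": 6},
    {"tx": 0,"ty": 0,"tz": 0,"ax": 0,"ay": 0,"az": 0,"claw": 6}
  ]
}}

```text
time_s: 8.52
tcp_pos: [0.4837, -0.3308, 0.1715]
ee_rot: [[0.997, 0.075, -0.0], [0.075, -0.997, -0.0], [-0.0, 0.0, -1.0]]
wrist_force: [0.3, 0.3, -0.3]
gripper_width: 0.64
gripper_force: 0.0
```

Call:
{"api": "drive_tool", "payload": {
  "rows": [
    {"tx": 0,"ty": 0,"tz": -1,"ax": 0,"ay": 0,"az": 0,"claw": 6},
    {"tx": 0,"ty": 0,"tz": -2,"ax": 0,"ay": 0,"az": 0,"claw": 6},
    {"tx": 0,"ty": 0,"tz": -3,"ax": 0,"ay": 0,"az": 0,"claw": 6},
    {"tx": 0,"ty": 0,"tz": -3,"ax": 0,"ay": 0,"az": 0,"claw": 6},
    {"tx": 0,"ty": 0,"tz": -3,"ax": 0,"ay": 0,"az": 0,"claw": 6},
    {"tx": 0,"ty": 0,"tz": 0,"ax": 0,"ay": 0,"az": 0,"claw": 6}
  ]
}}

```text
time_s: 9.02
tcp_pos: [0.4863, -0.3328, 0.3]
ee_rot: [[0.997, 0.076, 0.012], [0.076, -0.997, -0.008], [0.012, 0.009, -1.0]]
wrist_force: [0.4, -0.4, 0.8]
gripper_width: 0.689
gripper_force: 0.0
```

```bash
cat > pc.py <<'E'
from h import *
s=sense(); print(s['tcp_pos'],s['ee_rot'].round(3).tolist(),s['wrist_force'])
b,_=cap('side'); cap('scene')
for n in('scene','side'):
    im,P=cloud(n); h=cv2.cvtColor(im,cv2.COLOR_RGB2HSV).reshape(-1,3).astype(int); p=P.reshape(-1,3)
    m=(h[:,0]>18)&(h[:,0]<32)&(h[:,1]>140)&(h[:,2]>80)&(abs(p[:,0]-.482)<.07)&(abs(p[:,1]+.33)<.06)&(p[:,2]>.03)&(p[:,2]<.15); q=p[m]
    print(n,len(q),q.min(0).round(4),q.max(0).round(4))
E
python3 pc.py
```

```text
[ 0.48625228 -0.33276688  0.30000586] [[0.997, 0.076, 0.012], [0.076, -0.997, -0.008], [0.012, 0.009, -1.0]] [ 0.38798889 -0.35999939  0.80715514]
scene 691 [ 0.4458 -0.3622  0.0533] [ 0.5194 -0.2958  0.109 ]
side 295 [ 0.4525 -0.3647  0.0511] [ 0.5146 -0.2933  0.108 ]
```

The pail hangs level with its underside at about 0.054 m. Next is the knob.

Call:
{"api": "drive_tool", "payload": {
  "rows": [
    {"tx": 0,"ty": 0,"tz": 0,"ax": 0,"ay": 0,"az": 0,"claw": 6},
    {"tx": 0,"ty": -2,"tz": -0.5,"ax": 0,"ay": 0,"az": 0,"claw": 6},
    {"tx": 0.1,"ty": -4,"tz": 0,"ax": 0,"ay": 0,"az": 0,"claw": 6},
    {"tx": 0.1,"ty": -4,"tz": 0,"ax": 0,"ay": 0,"az": 0,"claw": 6},
    {"tx": 0.1,"ty": -4,"tz": 0,"ax": 0,"ay": 0,"az": 0,"claw": 6},
    {"tx": 0.1,"ty": -4,"tz": 0,"ax": 0,"ay": 0,"az": 0,"claw": 6},
    {"tx": 0.1,"ty": -4,"tz": 0,"ax": 0,"ay": 0,"az": 0,"claw": 6},
    {"tx": 0.1,"ty": -4,"tz": 0,"ax": 0,"ay": 0,"az": 0,"claw": 6},
    {"tx": 0.1,"ty": -4,"tz": 0,"ax": 0,"ay": 0,"az": 0,"claw": 6},
    {"tx": 0.1,"ty": -4,"tz": 0,"ax": 0,"ay": 0,"az": 0,"claw": 6}
  ]
}}

```text
time_s: 9.95
tcp_pos: [0.4649, 0.0104, 0.2954]
ee_rot: [[0.997, 0.075, -0.003], [0.075, -0.997, -0.001], [-0.003, 0.001, -1.0]]
wrist_force: [1.1, 0.5, 0.4]
gripper_width: 0.688
gripper_force: 0.0
```

Call:
{"api": "drive_tool", "payload": {
  "rows": [
    {"tx": 0.1,"ty": -4,"tz": 0,"ax": 0,"ay": 0,"az": 0,"claw": 6},
    {"tx": 0.1,"ty": -4,"tz": 0,"ax": 0,"ay": 0,"az": 0,"claw": 6},
    {"tx": 0.1,"ty": -4,"tz": 0,"ax": 0,"ay": 0,"az": 0,"claw": 6},
    {"tx": 0.1,"ty": -4,"tz": 0,"ax": 0,"ay": 0,"az": 0,"claw": 6},
    {"tx": 0,"ty": -2,"tz": 0,"ax": 0,"ay": 0,"az": 0,"claw": 6},
    {"tx": 0,"ty": 0,"tz": 0,"ax": 0,"ay": 0,"az": 0.124,"claw": 6},
    {"tx": 0,"ty": 0,"tz": 0,"ax": 0,"ay": 0,"az": 0.124,"claw": 6},
    {"tx": 0,"ty": 0,"tz": 0,"ax": 0,"ay": 0,"az": 0.124,"claw": 6},
    {"tx": 0,"ty": 0,"tz": 0,"ax": 0,"ay": 0,"az": 0.124,"claw": 6},
    {"tx": 0,"ty": 0,"tz": 0,"ax": 0,"ay": 0,"az": 0.124,"claw": 6}
  ]
}}

```text
time_s: 10.78
tcp_pos: [0.456, 0.1883, 0.295]
ee_rot: [[0.852, -0.523, -0.003], [-0.523, -0.852, -0.002], [-0.001, 0.003, -1.0]]
wrist_force: [0.3, -0.9, -0.4]
gripper_width: 0.692
gripper_force: 0.0
```

Call:
{"api": "drive_tool", "payload": {
  "rows": [
    {"tx": 0,"ty": 0,"tz": 0,"ax": 0,"ay": 0,"az": 0.124,"claw": 6},
    {"tx": 0,"ty": 0,"tz": 0,"ax": 0,"ay": 0,"az": 0.124,"claw": 6},
    {"tx": 0,"ty": 0,"tz": 0,"ax": 0,"ay": 0,"az": 0.124,"claw": 6},
    {"tx": 0,"ty": 0,"tz": 0,"ax": 0,"ay": 0,"az": 0.124,"claw": 6},
    {"tx": 0,"ty": 0,"tz": 0,"ax": 0,"ay": 0,"az": 0.124,"claw": 6},
    {"tx": 0,"ty": 0,"tz": 0,"ax": 0,"ay": 0,"az": 0.124,"claw": 6},
    {"tx": 0,"ty": 0,"tz": 0,"ax": 0,"ay": 0,"az": 0.124,"claw": 6},
    {"tx": 0,"ty": 0,"tz": 0,"ax": 0,"ay": 0,"az": 0.124,"claw": 6},
    {"tx": 0,"ty": 0,"tz": 0,"ax": 0,"ay": 0,"az": 0.124,"claw": 6},
    {"tx": 0,"ty": 0,"tz": 0,"ax": 0,"ay": 0,"az": 0.124,"claw": 6}
  ]
}}

```text
time_s: 11.62
tcp_pos: [0.456, 0.1882, 0.295]
ee_rot: [[-0.218, -0.976, -0.003], [-0.976, 0.218, -0.002], [0.003, 0.002, -1.0]]
wrist_force: [-0.7, -0.8, 0.9]
gripper_width: 0.692
gripper_force: 0.0
```

Call:
{"api": "drive_tool", "payload": {
  "rows": [
    {"tx": 0,"ty": 0,"tz": 0,"ax": 0,"ay": 0,"az": 0.124,"claw": 6},
    {"tx": 0,"ty": 0,"tz": 0,"ax": 0,"ay": 0,"az": 0.124,"claw": 6},
    {"tx": 0,"ty": 0,"tz": 0,"ax": 0,"ay": 0,"az": 0.124,"claw": 6},
    {"tx": 0,"ty": 0,"tz": 0,"ax": 0,"ay": 0,"az": 0.124,"claw": 6},
    {"tx": 0,"ty": 0,"tz": 0,"ax": 0,"ay": 0,"az": 0.124,"claw": 6},
    {"tx": 0,"ty": 0,"tz": 0,"ax": 0,"ay": 0,"az": 0.053,"claw": 6},
    {"tx": 0,"ty": 0,"tz": 0,"ax": 0,"ay": 0,"az": 0,"claw": 6},
    {"tx": 0,"ty": 0,"tz": 0,"ax": 0,"ay": 0,"az": 0,"claw": 6}
  ]
}}

```text
time_s: 12.28
tcp_pos: [0.4562, 0.1883, 0.2955]
ee_rot: [[-0.774, -0.633, -0.002], [-0.633, 0.774, -0.001], [0.002, 0.0, -1.0]]
wrist_force: [-0.4, 1.1, 0.8]
gripper_width: 0.691
gripper_force: 0.0
```

```bash
python3 pc.py; python3 - <<'E'
from h import *
for n in('wrist','scene','side'):
    if n=='wrist': cap(n,'w4.png')
    im,P=cloud(n); h=cv2.cvtColor(im,cv2.COLOR_RGB2HSV).reshape(-1,3).astype(int); p=P.reshape(-1,3)
    red=((h[:,0]<6)|(h[:,0]>174))&(h[:,1]>130)&(abs(p[:,0]-.5)<.1)&(abs(p[:,1]-.2)<.08)
    for l,a,b in(('knobtop',.124,.135),('knob',.085,.135),('pin',.02,.07)):
        q=p[red&(p[:,2]>a)&(p[:,2]<b)]
        if len(q)>3: print(n,l,len(q),np.median(q,0).round(4),cv2.minEnclosingCircle((q[:,:2]*1000).astype(np.float32)))
    if n=='wrist':
        q=p[(h[:,1]<40)&(h[:,2]>150)&(abs(p[:,2]-.012)<.004)&(abs(p[:,0]-.53)<.15)&(abs(p[:,1]-.2)<.15)]; print('plate',len(q),cv2.minAreaRect(q[:,:2].astype(np.float32)*1000))
E
```

```text
[0.45619183 0.18831584 0.29545715] [[-0.774, -0.633, -0.002], [-0.633, 0.774, -0.001], [0.002, 0.0, -1.0]] [-0.41467337  1.0858249   0.77736357]
scene 699 [ 0.4482 -0.3634  0.0541] [ 0.5492 -0.2954  0.1085]
side 139 [ 0.4541 -0.3554  0.0518] [ 0.5143 -0.2946  0.1034]
wrist pin 48 [0.5706 0.1975 0.0587] ((570.6298828125, 197.33226013183594), 4.7074689865112305)
plate 14402 ((525.1732788085938, 207.46072387695312), (169.60951232910156, 190.402587890625), 70.68321990966797)
scene knobtop 25 [0.4525 0.1828 0.1273] ((454.1201171875, 181.47239685058594), 10.555558204650879)
scene knob 105 [0.4515 0.1802 0.1105] ((453.9623718261719, 181.3205108642578), 10.729707717895508)
scene pin 34 [0.5685 0.1959 0.0408] ((568.8594970703125, 196.89732360839844), 8.20869255065918)
side knobtop 47 [0.4583 0.189  0.1276] ((458.1136169433594, 186.9006805419922), 10.665484428405762)
side knob 138 [0.4588 0.1924 0.1136] ((457.82958984375, 187.02684020996094), 10.700889587402344)
side pin 45 [0.5719 0.2025 0.0444] ((571.755859375, 200.4525909423828), 5.5105485916137695)
```

View pics/w4.png

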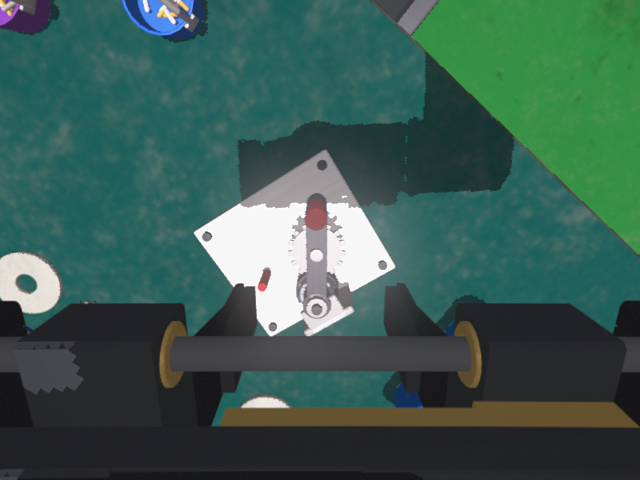

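The wrist view shows the knob at (316,215), aligned with the gripper. The plate fit puts the pivot at (0.5417,0.2547) and the knob at (0.4565,0.1852). I'll descend and grip.

Call:
{"api": "drive_tool", "payload": {
  "rows": [
    {"tx": 0.2,"ty": -0.25,"tz": 3,"ax": 0,"ay": 0,"az": 0,"claw": 6},
    {"tx": 0,"ty": 0,"tz": 3.5,"ax": 0,"ay": 0,"az": 0,"claw": 6},
    {"tx": 0,"ty": 0,"tz": 3.5,"ax": 0,"ay": 0,"az": 0,"claw": 6},
    {"tx": 0,"ty": 0,"tz": 3,"ax": 0,"ay": 0,"az": 0,"claw": 6},
    {"tx": 0,"ty": 0,"tz": 3,"ax": 0,"ay": 0,"az": 0,"claw": 6},
    {"tx": 0,"ty": 0,"tz": 2.5,"ax": 0,"ay": 0,"az": 0,"claw": 6},
    {"tx": 0,"ty": 0,"tz": 1.8,"ax": 0,"ay": 0,"az": 0,"claw": 6},
    {"tx": 0,"ty": 0,"tz": 0,"ax": 0,"ay": 0,"az": 0,"claw": 6},
    {"tx": 0,"ty": 0,"tz": 0,"ax": 0,"ay": 0,"az": 0,"claw": 6}
  ]
}}

```text
time_s: 13.18
tcp_pos: [0.4565, 0.1852, 0.0931]
ee_rot: [[-0.775, -0.632, -0.001], [-0.632, 0.775, -0.002], [0.002, -0.0, -1.0]]
wrist_force: [-0.2, 0.5, -0.7]
gripper_width: 0.688
gripper_force: 0.0
```

Call:
{"api": "drive_tool", "payload": {
  "rows": [
    {"tx": 0,"ty": 0,"tz": 0,"ax": 0,"ay": 0,"az": 0,"claw": 1},
    {"tx": 0,"ty": 0,"tz": 0,"ax": 0,"ay": 0,"az": 0,"claw": 1},
    {"tx": 0,"ty": 0,"tz": 0,"ax": 0,"ay": 0,"az": 0,"claw": 1},
    {"tx": 0,"ty": 0,"tz": 0,"ax": 0,"ay": 0,"az": 0,"claw": 1},
    {"tx": 0,"ty": 0,"tz": 0,"ax": 0,"ay": 0,"az": 0,"claw": 1},
    {"tx": 0,"ty": 0,"tz": 0,"ax": 0,"ay": 0,"az": 0,"claw": 1},
    {"tx": 0,"ty": 0,"tz": 0,"ax": 0,"ay": 0,"az": 0,"claw": 1},
    {"tx": 0,"ty": 0,"tz": 0,"ax": 0,"ay": 0,"az": 0,"claw": 1},
    {"tx": 0,"ty": 0,"tz": 0,"ax": 0,"ay": 0,"az": 0,"claw": 1},
    {"tx": 0,"ty": 0,"tz": 0,"ax": 0,"ay": 0,"az": 0,"claw": 1}
  ]
}}

```text
time_s: 14.02
tcp_pos: [0.4574, 0.1845, 0.0938]
ee_rot: [[-0.775, -0.632, 0.001], [-0.632, 0.775, -0.002], [0.0, -0.002, -1.0]]
wrist_force: [3.7, -5.2, -0.4]
gripper_width: 0.194
gripper_force: 29.6
```

Call:
{"api": "drive_tool", "payload": {
  "rows": [
    {"tx": -0.035,"ty": -0.88,"tz": 0,"ax": 0,"ay": 0,"az": -0.08,"claw": 1},
    {"tx": -0.035,"ty": -0.88,"tz": 0,"ax": 0,"ay": 0,"az": -0.08,"claw": 1},
    {"tx": -0.035,"ty": -0.88,"tz": 0,"ax": 0,"ay": 0,"az": -0.08,"claw": 1},
    {"tx": -0.035,"ty": -0.88,"tz": 0,"ax": 0,"ay": 0,"az": -0.08,"claw": 1},
    {"tx": -0.035,"ty": -0.88,"tz": 0,"ax": 0,"ay": 0,"az": -0.08,"claw": 1},
    {"tx": -0.035,"ty": -0.88,"tz": 0,"ax": 0,"ay": 0,"az": -0.08,"claw": 1},
    {"tx": -0.035,"ty": -0.88,"tz": 0,"ax": 0,"ay": 0,"az": -0.08,"claw": 1},
    {"tx": -0.035,"ty": -0.88,"tz": 0,"ax": 0,"ay": 0,"az": -0.08,"claw": 1},
    {"tx": -0.035,"ty": -0.88,"tz": 0,"ax": 0,"ay": 0,"az": -0.08,"claw": 1},
    {"tx": -0.035,"ty": -0.88,"tz": 0,"ax": 0,"ay": 0,"az": -0.08,"claw": 1}
  ]
}}

```text
time_s: 14.85
tcp_pos: [0.531, 0.1441, 0.0937]
ee_rot: [[-0.084, -0.996, -0.004], [-0.996, 0.084, -0.002], [0.002, 0.004, -1.0]]
wrist_force: [-5.8, -0.9, 5.5]
gripper_width: 0.193
gripper_force: 29.8
```

Call:
{"api": "drive_tool", "payload": {
  "rows": [
    {"tx": -0.035,"ty": -0.88,"tz": 0,"ax": 0,"ay": 0,"az": -0.08,"claw": 1},
    {"tx": -0.035,"ty": -0.88,"tz": 0,"ax": 0,"ay": 0,"az": -0.08,"claw": 1},
    {"tx": -0.035,"ty": -0.88,"tz": 0,"ax": 0,"ay": 0,"az": -0.08,"claw": 1},
    {"tx": 0,"ty": 0,"tz": 0,"ax": 0,"ay": 0,"az": 0,"claw": 1},
    {"tx": 0,"ty": 0,"tz": 0,"ax": 0,"ay": 0,"az": 0,"claw": 1},
    {"tx": 0,"ty": 0,"tz": 0,"ax": 0,"ay": 0,"az": 0,"claw": 1}
  ]
}}

```text
time_s: 15.35
tcp_pos: [0.5569, 0.1443, 0.0937]
ee_rot: [[0.151, -0.989, -0.005], [-0.989, -0.151, -0.003], [0.002, 0.005, -1.0]]
wrist_force: [-5.2, -4.0, 6.8]
gripper_width: 0.198
gripper_force: 29.9
```

```bash
cat > q.py <<'E'
from h import *
s=sense(); d=s['tcp_pos'][:2]-[.5417,.2547]
print(s['tcp_pos'],'q',np.arctan2(d[1],d[0])+2.121+np.radians(19.32),'r',np.hypot(*d),s['wrist_force'],s['moment'],s['gripper_force'],s['gripper_width']*.087)
E
python3 q.py
```

```text
[0.55685284 0.14426287 0.09373095] q 1.023757736824379 r 0.11147183047923566 [-5.1897394  -3.99743546  6.81160946] [-1.01942373  1.12547954 -0.19589801] 29.885505212944565 0.01721350009240319
```

Call:
{"api": "drive_tool", "payload": {
  "rows": [
    {"tx": -0.05,"ty": -0.33,"tz": 0,"ax": 0,"ay": 0,"az": -0.03,"claw": 1},
    {"tx": -0.03,"ty": -0.33,"tz": 0,"ax": 0,"ay": 0,"az": -0.03,"claw": 1},
    {"tx": -0.01,"ty": -0.33,"tz": 0,"ax": 0,"ay": 0,"az": -0.02,"claw": 1},
    {"tx": 0,"ty": -0.2,"tz": 0,"ax": 0,"ay": 0,"az": 0,"claw": 1},
    {"tx": 0,"ty": 0,"tz": 0,"ax": 0,"ay": 0,"az": 0,"claw": 1},
    {"tx": 0,"ty": 0,"tz": 0,"ax": 0,"ay": 0,"az": 0,"claw": 1},
    {"tx": 0,"ty": 0,"tz": 0,"ax": 0,"ay": 0,"az": 0,"claw": 1}
  ]
}}

```text
time_s: 15.93
tcp_pos: [0.5673, 0.1461, 0.0937]
ee_rot: [[0.23, -0.973, -0.007], [-0.973, -0.23, -0.005], [0.004, 0.008, -1.0]]
wrist_force: [-5.9, -7.4, 6.6]
gripper_width: 0.194
gripper_force: 30.0
```

```bash
python3 q.py
```

```text
[0.56728592 0.14610618 0.093716  ] q 1.1187923767173138 r 0.11156727549384501 [-5.89723837 -7.3764325   6.56763927] [-1.89257964  1.48283045  0.04239326] 29.97428003625828 0.016902293544993903
```

Call:
{"api": "drive_tool", "payload": {
  "rows": [
    {"tx": 0.05,"ty": -0.15,"tz": 0,"ax": 0,"ay": 0,"az": 0,"claw": 1},
    {"tx": 0.05,"ty": -0.15,"tz": 0,"ax": 0,"ay": 0,"az": 0,"claw": 1},
    {"tx": 0,"ty": 0,"tz": 0,"ax": 0,"ay": 0,"az": 0,"claw": 1},
    {"tx": 0,"ty": 0,"tz": 0,"ax": 0,"ay": 0,"az": 0,"claw": 1},
    {"tx": 0,"ty": 0,"tz": 0,"ax": 0,"ay": 0,"az": 0,"claw": 1},
    {"tx": 0,"ty": 0,"tz": 0,"ax": 0,"ay": 0,"az": 0,"claw": 1}
  ]
}}

```text
time_s: 16.43
tcp_pos: [0.5676, 0.146, 0.0936]
ee_rot: [[0.23, -0.973, -0.013], [-0.973, -0.23, -0.006], [0.003, 0.014, -1.0]]
wrist_force: [-14.5, -4.9, 12.2]
gripper_width: 0.197
gripper_force: 30.2
```

```bash
python3 q.py; python3 pc.py; python3 - <<'E'
from h import *
cap('wrist')
B=np.load('last_side.npz')['im']; W=np.load('last_wrist.npz')['im']; S=np.load('last_scene.npz')['im']
o=np.hstack([cv2.resize(B[170:390,250:390],(255,400)),cv2.resize(W,(533,400))]); cv2.imwrite('pics/end.png',o[:,:,::-1])
E
```

```text
[0.567577   0.14596999 0.09357936] q 1.1210478309021297 r 0.11176687355436986 [-14.48300768  -4.91456317  12.18824643] [-0.91259395  3.66910202 -0.05554045] 30.158639886285528 0.017108480729617022
[0.567577   0.14596999 0.09357936] [[0.23, -0.973, -0.013], [-0.973, -0.23, -0.006], [0.003, 0.014, -1.0]] [-14.48300768  -4.91456317  12.18824643]
scene 697 [ 0.4485 -0.3629  0.054 ] [ 0.5203 -0.2946  0.1098]Traceback (most recent call last):
  File "pc.py", line 7, in <module>
    print(n,len(q),q.min(0).round(4),q.max(0).round(4))
                   ~~~~~^^^
    return umr_minimum(a, axis, None, out, keepdims, initial, where)
ValueError: zero-size array to reduction operation minimum which has no identity
```

View pics/end.png

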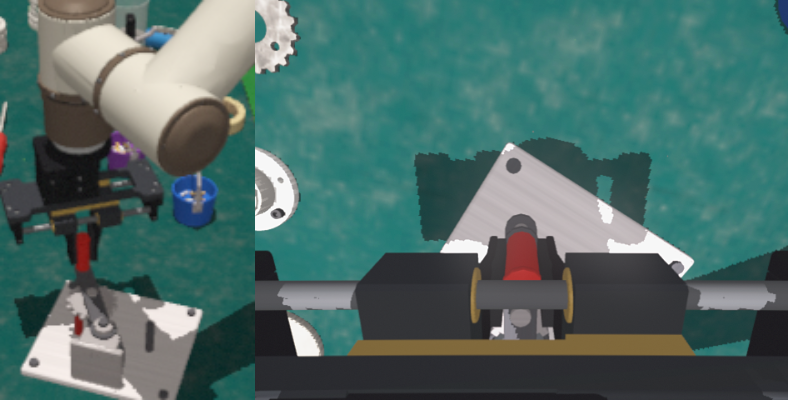

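The push rose to about 15 N with almost no motion, so the arm is hard against its stop. The end picture shows the fingers on the knob, and the scene depth has the pail unchanged on the hook.

```bash
python3 -c "
from station import finish_job
print(finish_job())"
```

```text
the job is handed in; nothing more can be done
None
```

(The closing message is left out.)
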